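# Dry-assemble a filter drier in the brazing nest

### The job

Put the filter drier together dry, ready for brazing, in the nest with the narrow bore: first seat the lower shell's ferrule in the bore, then stand the strainer in the shell, slip the slim desiccant core down over the strainer's tube, and last close it with the upper shell down on the bead, each part upright and fully home before the next. The core is brittle, so set it down rather than drop it; leave the fat spare core where it stands.

Things in the scene. Friction and masses are not known exactly. Their poses are not given: they have to be found in the camera images.
- nest: The nest to use, fixed: dark steel plate 120 x 120 x 10 mm with a round bright steel block 76 mm in diameter (82 mm at the lip), its flat top 40 mm above the bench. Upright blind bore 34 mm in diameter, 20 mm deep, flared to 40 mm at the mouth. Origin: centre of the plate's underside, on the bore's axis; z up. It may change places with the wide nest.
- wide_nest: Not to be used: a nest for bigger driers, fixed. Same plate, heights and depth, but the block is 100 mm in diameter (106 mm at the lip) and the bore 64 mm (70 mm at the mouth). Origin: centre of the plate's underside.
- lower_shell: Copper cup, mouth up, standing on its ferrule. Origin: centre of the ferrule's underside, z up. Ferrule 24 mm wide, z 0-10 mm. Cup 56 mm outside, 50 inside, underside z 10, inner floor z 14, rim z 60. Bead (collar) 76 mm wide at z 26-30: grip the wall above it. Home: ferrule in the bore, cup's underside on the block's top, origin 30 mm above the nest's. About 0.22 kg.
- strainer: Strainer: round steel foot plate 42 mm in diameter, 4 mm thick, with an upright brass gauze tube 16 mm in diameter, tapered over the last 8 mm, 92 mm high in all. Origin: centre of the foot's underside, z up. Home: foot flat on the lower shell's inner floor, origin 14 mm above the lower shell's. Grip the tube's upper half. About 0.09 kg.
- core: Slim desiccant core: off-white hollow cylinder, upright, 42 mm in diameter, 80 mm high, through bore 24 mm. Origin: centre of its underside, z up. Home: around the strainer's tube on the foot plate, origin 18 mm above the lower shell's; it then stands 38 mm proud of the shell's rim, the tube's tip 8 mm above it. About 0.13 kg, brittle.
- upper_shell: Copper cup, mouth down, a tube stub on top. Origin: centre of the open rim, z up. Skirt 72 mm outside, 66 inside, inner roof z 80 mm, domed top to z 88. Stub 19 mm in diameter (22 mm collar below z 92), top at z 128: grip the stub. Home: over the lower shell's mouth, rim on the bead, origin 30 mm above the lower shell's. About 0.24 kg.
- spare_core: Fat spare core for a bigger drier, to be left alone: off-white hollow cylinder, upright, 64 mm in diameter, 80 mm high, bore 24 mm. Origin: centre of its underside.
Not all that is in view belongs to the job. Leave any black look-alike of the core alone. Leave any purple look-alike of the lower_shell alone.

How it is judged:
By the outcome, as a careful person would: the job done as asked, in the order asked, and still so for the second after the job is handed in, with the robot touching nothing.
It also fails if it takes over 115 s, if anything falls off the work surface, if the arm or the gripper's body presses on something with over 40 N, if the wrist force passes 120 N, or if a joint passes its speed limit or range.

### The arm

A 6-joint arm with a two-finger parallel gripper is mounted at the origin on the work surface. World frame = base frame: x ahead of the robot, y to its left, z up, the work surface at z = 0. Lengths are in m, angles in rad, forces in N, time in s.
With the tool pointing down it reaches from about 0.25 to 0.725 m from the base axis. Payload 4 kg.
Tool frame: the origin (TCP) lies midway between the tips of the shut fingers; the grasp point (between the pads) lies 19 mm behind it; z points along the fingers, y is the direction in which the jaws open and shut (so a half turn about z gives the same grasp; the last joint's range is limited). The gripper opens to 85 mm and grips with 20 to 120 N. Pads are 22 mm wide; open, the fingers measure 114 mm over their backs; the gripper's body (76 mm by 85 mm) begins 54 mm behind the grasp point. The pads swing forward as they close: fully open they stand 13 mm farther back than shut.
Start: joints at [-1.112, 0.241, 0.005, 1.335, 0, 1.571], TCP at [0.221, -0.448, 0.202] pointing down, gripper open.
Joint ranges: [-2.72, 2.72], [-1.05, 1.87], [-1.09, 1.28], [-1.99, 2.15], [-1.42, 1.44], [-3.14, 3.14]. Speed limits (rad/s): [2.79, 2.79, 3.14, 3.14, 3.14, 3.14].

### API

Orientations are given as a rotation vector (axis times angle).
In Python, from workcell import sense, get_image, job_done, cut_out, pinpoint gives the robot as it stands.
- The arm moves only by the tool play_rows, never from a script. Its arguments are lists of equal length, an entry for each row: "xyz": the shift along the tool's x, y, z in mm, a list of three; "rotation": the turn, a rotation vector about the tool's x, y, z in rad, a list of three; "hand": the opening in per cent of the stroke, from 0 (shut) to 100 (fully open). A call has 1 to 12 rows; each row shifts and turns the commanded pose from where the row before left it, along the tool's axes as they then stand; what a row does not reach is not made up. A row lasts 1/12 s, in which the tool goes at most 41.7 mm and 7.16 degrees, less where a joint would pass 70% of its speed; a pose out of reach is approached as far as the arm can. A call with a gripper value outside its range is refused whole. The fingers move at their own pace and stop on an object; the grip force is fixed at half the most. Time passes only in rows, so rows that do not move let the fingers close. It gives the time, the measured TCP pose, the force and the opening at its end, in the units of the state.
- sense(): the state, without advancing time (a new reading comes with each control period).
- get_image(name): name is "scene" or "top"; returns a dict with "pixels" (384x512x3 uint8, blue, green, red), "fovy" (degrees; the focal length in pixels is half the picture's height over the tangent of half this angle, whatever the lens; pixels are square), "cx", "cy" (the principal point, pixels), "distortion" ([k1, k2, p1, p2, k3] as OpenCV has them; the pictures are not rectified), "rvec" (rotation vector, rad) and "tvec" (3), from world to camera coordinates, as OpenCV has them. Camera axes: x right, y down, z forward; pixel columns grow to the right and rows downward; lengths in m; the calibration is good to about 2 mm. A picture is of the moment at which its call begins. There is no depth.
- job_done(): hands the job in, once; it reports no verdict.
Trained networks look in the newest picture that a camera, given by its name, has taken for a name from the list of things; names that differ only in an ending like _2 or _b are one class to them, and where a whole thing is asked for, a point or a joint stands for the part that bears it (a point fixed in the world has none). Each returns a list of dicts, best first, with "score" (0 to 1); they miss things now and then, are a little off and sometimes report something else, mostly with a low value. They report only what shows in the picture. A call takes as long as a camera call. They do not tell look-alikes from the thing itself.
- cut_out(name, camera): "mask" (384x512 bool, what is visible of it).
- pinpoint(name, camera): "position" ([x, y, z] in m, in the coordinates of the camera as it stood for that picture, good to about 4 mm: a listed point, or the origin of a listed thing).
The state is a dict: "time_s": time; "joints": joint angles; "dq": joint speeds; "joint_torque": joint torques, N m; "tcp_pos": TCP position; "ee_rot": TCP orientation; "wrist_force": force on the tool from outside, world axes, zero at the start; "torque": the same for the moment, N m; "finger_gap": finger opening in m.
Only numpy, scipy, OpenCV 4.12 (cv2) and the standard library are available. Lean on these libraries where they do the work, as an engineer would, in place of code of your own. Each camera call takes 0.05 s, during which the arm holds its last target. There are 200 camera calls.

## Working session

There is one attempt and no reset: what is moved stays moved. The work goes in short steps, Python scripts to look and compute and a tool call to move; the robot and the scene stay as the last step left them, time stands still between calls to the robot, and variables do not carry over. Pictures are saved under pics/ and viewed, about 12 in all and at most 16, crops included, and the job is handed in when it is done.

Besides the shell and the picture viewer there is one more tool, called after "Call:" by a JSON object that holds its "method" and its "body". play_rows: Moves the arm, as the interface text tells. Its arguments: {"type":"object","properties":{"xyz":{"type":"array"},"rotation":{"type":"array"},"hand":{"type":"array"}},"required":["xyz","rotation","hand"]}

```bash
mkdir -p pics
cat > h.py <<'E'
import numpy as np, cv2
from workcell import sense, get_image, job_done, cut_out, pinpoint
def cam(im):
    f=192/np.tan(np.radians(im["fovy"])/2)
    K=np.array([[f,0,im["cx"]],[0,f,im["cy"]],[0,0,1.]])
    R=cv2.Rodrigues(np.array(im["rvec"],float))[0]
    return K,np.array(im["distortion"],float),R,np.array(im["tvec"],float).reshape(3)
def world(im,p):
    K,d,R,t=cam(im); return R.T@(np.array(p)-t)
def proj(im,P):
    K,d,R,t=cam(im)
    return cv2.projectPoints(np.array(P,float).reshape(-1,1,3),np.array(im["rvec"],float),t,K,d)[0].reshape(-1,2)
def ray(im,uv,z):
    K,d,R,t=cam(im)
    n=cv2.undistortPoints(np.array(uv,float).reshape(-1,1,2),K,d).reshape(-1,2)
    D=np.c_[n,np.ones(len(n))]@R; C=-R.T@t
    return C+D*((z-C[2])/D[:,2])[:,None]
E
python3 - <<'E'
from h import *
for c in ("scene","top"):
    im=get_image(c); cv2.imwrite(f"pics/{c}0.png",im["pixels"])
    K,d,R,t=cam(im); print(c,K[0,0],"C",-R.T@t,"look",R[2])
    for n in ("nest","wide_nest","lower_shell","strainer","core","upper_shell","spare_core"):
        for r in pinpoint(n,c)[:4]:
            w=world(im,r["position"]); print(n,round(r["score"],2),w.round(4),proj(im,w).round(0)[0])
s=sense(); print(s)
E
```

```text
scene 397.95669379140185 C [1.28990206 0.44221421 0.83538272] look [-0.66467286 -0.3720697  -0.64789978]
nest 0.65 [0.6369 0.1042 0.0014] [261. 253.]
nest 0.57 [ 0.4542 -0.2093  0.0013] [205. 182.]
wide_nest 0.61 [ 0.6535 -0.1075  0.0031] [195. 229.]
lower_shell 0.78 [ 0.5444 -0.4074 -0.0012] [143. 179.]
lower_shell 0.59 [ 0.4169 -0.3837  0.0035] [171. 161.]
strainer 0.85 [0.5176 0.3906 0.0026] [374. 263.]
core 0.87 [ 0.3484 -0.2166  0.0019] [221. 165.]
core 0.82 [ 0.4554 -0.2068 -0.0008] [206. 183.]
core 0.52 [ 0.4704 -0.1234 -0.0023] [224. 194.]
upper_shell 0.73 [0.4896 0.0162 0.0021] [259. 211.]
spare_core 0.83 [ 0.4662  0.1877 -0.0012] [313. 226.]
top 400.57298385535415 C [4.45466152e-01 9.99488150e-04 9.99864958e-01] look [ 0.0566026  -0.00502136 -0.99838416]
nest 0.82 [ 0.6395  0.1068 -0.0029] [214. 137.]
wide_nest 0.86 [ 0.6517 -0.1107  0.0056] [300. 133.]
wide_nest 0.39 [ 0.4974  0.0154 -0.0022] [249. 194.]
lower_shell 0.75 [ 0.4205 -0.3853  0.0041] [408. 226.]
lower_shell 0.68 [ 0.5476 -0.4116 -0.002 ] [416. 177.]
strainer 0.61 [ 0.5206  0.3905 -0.0006] [101. 182.]
core 0.76
[... 209 characters left out ...]
38 [ 0.5187  0.3914 -0.0022] [101. 183.]
{'time_s': 0.8, 'joints': array([-1.11200837e+00,  2.40580952e-01,  5.04106936e-03,  1.33519830e+00,
        9.86522823e-07,  1.57077503e+00]), 'dq': array([ 0.00045021,  0.00096607,  0.00193484,  0.00080148, -0.00087663,
        0.00132228]), 'joint_torque': array([ 1.30700151e-03, -3.72154248e+01,  2.52677572e+01,  1.00280271e-03,
        8.97732048e-05, -6.35844572e-06]), 'tcp_pos': array([ 0.22144095, -0.44831463,  0.2021317 ]), 'ee_rot': array([3.05923415e+00, 7.14378395e-01, 2.22757821e-05]), 'wrist_force': array([-0.20569801,  0.46257542,  0.10829975]), 'torque': array([-0.01701802, -0.03656496, -0.01306201]), 'finger_gap': 0.08532286179123666}
```

View pics/scene0.png

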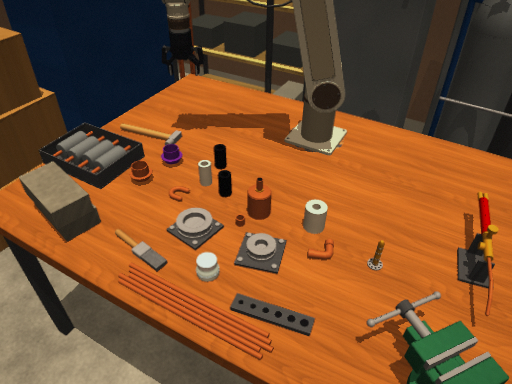

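View pics/top0.png

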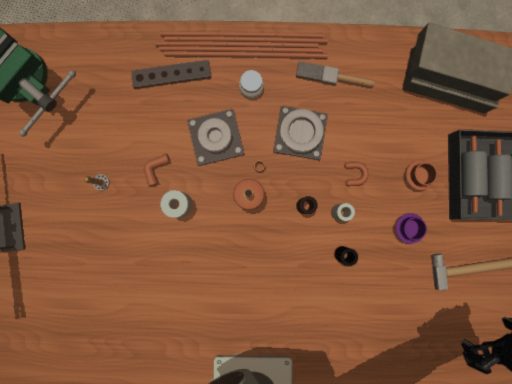

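The scene picture shows the copper lower shell at about (143,172), and its purple look-alike at (172,155) is to be left alone. The white slim core is at (205,173) with black ones at (220,157) and (225,183), the upper shell is at (259,200), and the strainer is at (376,255). The narrow nest is at (261,248), the wide one at (195,225) and the spare core at (315,215). The top view agrees: shell (421,175), core (345,212), strainer (98,182), nest (215,135).

Next I refine positions by fitting model silhouettes to the masks.

```bash
cat >> h.py <<'E'
from scipy.optimize import minimize
A=np.linspace(0,2*np.pi,36,endpoint=False)
def cyl(r,z0,z1,r1=None):
    r1=r if r1 is None else r1
    return np.r_[np.c_[r*np.cos(A),r*np.sin(A),0*A+z0],np.c_[r1*np.cos(A),r1*np.sin(A),0*A+z1]]/1000
def box(a,z0,z1): return np.array([[i*a,j*a,z] for i in(-1,1) for j in(-1,1) for z in(z0,z1)])/1000
M={"nest":[box(60,0,10),cyl(38,10,35),cyl(41,35,40)],
"lower_shell":[cyl(12,0,10),cyl(28,10,60),cyl(38,26,30)],
"strainer":[cyl(21,0,4),cyl(8,4,84),cyl(8,84,92,4)],
"core":[cyl(21,0,80)],
"upper_shell":[cyl(36,0,80),cyl(36,80,88,20),cyl(11,86,92),cyl(9.5,92,128)]}
def sil(im,n,p,S=4):
    m=np.zeros((384*S//1,512*S//1),np.uint8)
    c,s=np.cos(p[2]),np.sin(p[2])
    for q in M[n]:
        w=np.c_[c*q[:,0]-s*q[:,1]+p[0],s*q[:,0]+c*q[:,1]+p[1],q[:,2]+p[3]]
        uv=(proj(im,w)+.5)*S-.5
        cv2.fillConvexPoly(m,cv2.convexHull(uv.round().astype(np.int32)),1)
    return m>0
def fit(n,c,p0,z=0.,yaw=False,im=None):
    im=im or get_image(c)
    best=None
    for r in cut_out(n,c):
        mk=cv2.resize(r["mask"].astype(np.uint8),None,fx=4,fy=4,interpolation=cv2.INTER_LINEAR)>0
        def cost(v):
            s=sil(im,n,[v[0],v[1],v[2]/.1 if yaw else 0,z]); return 1-(s&mk).sum()/max(1,(s|mk).sum())
        if cost([*p0,0])>.9: continue
        for y0 in ([0,.03,.06,.09,.12] if yaw else [0]):
            o=minimize(cost,[*p0,y0],method="Nelder-Mead",options=dict(initial_simplex=np.array([[*p0,y0],[p0[0]+.008,p0[1],y0],[p0[0],p0[1]+.008,y0],[p0[0],p0[1],y0+.02]]),maxfev=90))
            if best is None or o.fun<best[1]: best=(o.x,o.fun,r["score"])
    return best
E
python3 - <<'E'
from h import *
P={"nest":(.638,.106),"lower_shell":(.546,-.41),"strainer":(.519,.3905),"core":(.4545,-.2085),"upper_shell":(.4925,.0153)}
for c in("top","scene"):
    im=get_image(c)
    for n,p in P.items():
        b=fit(n,c,p,0,n=="nest",im); print(c,n,None if b is None else (b[0].round(4),round(b[1],3),round(b[2],2)))
E
```

```text
top nest (array([0.6372, 0.1022, 0.0244]), np.float64(0.03), 0.8)
top lower_shell (array([ 0.5502, -0.4094, -0.0075]), np.float64(0.075), 0.56)
top strainer (array([0.5215, 0.3893, 0.0069]), np.float64(0.168), 0.67)
top core (array([ 0.4552, -0.2094,  0.0118]), np.float64(0.095), 0.68)
top upper_shell (array([0.494 , 0.0149, 0.0046]), np.float64(0.05), 0.93)
scene nest (array([0.6378, 0.1024, 0.0262]), np.float64(0.041), 0.56)
scene lower_shell (array([ 0.5462, -0.4107, -0.0125]), np.float64(0.04), 0.7)
scene strainer (array([0.5183, 0.3918, 0.0081]), np.float64(0.192), 0.52)
scene core (array([ 0.4509, -0.2118,  0.02  ]), np.float64(0.075), 0.72)
scene upper_shell (array([0.4891, 0.0146, 0.0122]), np.float64(0.065), 0.79)
```

Call:
{"method": "play_rows", "body": {"xyz": [[0,0,0],[0,0,0],[0,0,0],[0,0,0],[0,0,0],[0,0,0],[0,0,0],[0,0,0],[0,0,0]], "rotation": [[0,0,-0.12356],[0,0,-0.12356],[0,0,-0.12356],[0,0,-0.12356],[0,0,-0.12356],[0,0,-0.12356],[0,0,-0.12356],[0,0,-0.12356],[0,0,-0.12356]], "hand": [100,100,100,100,100,100,100,100,100]}}

```text
time_s: 2.15
tcp_pos: [0.2214, -0.4483, 0.2021]
ee_rot: [-2.215, -2.228, -0.0]
wrist_force: [-0.3, -0.2, 0.5]
finger_gap: 0.0855
```

Call:
{"method": "play_rows", "body": {"xyz": [[4,30,0],[4,30,0],[4,30,0],[4,30,0],[4,30,0],[4,30,0],[4,30,0],[4,30,0],[4,30,0],[2,30,0],[0,27,0],[0,0,0]], "rotation": [[0,0,0],[0,0,0],[0,0,0],[0,0,0],[0,0,0],[0,0,0],[0,0,0],[0,0,0],[0,0,0],[0,0,0],[0,0,0],[0,0,0]], "hand": [100,100,100,100,100,100,100,100,100,100,100,100]}}

```text
time_s: 3.15
tcp_pos: [0.553, -0.4087, 0.1994]
ee_rot: [-2.216, -2.226, -0.002]
wrist_force: [-0.9, 1.4, -0.6]
finger_gap: 0.0854
```

Call:
{"method": "play_rows", "body": {"xyz": [[0,0,25],[0,0,25],[0,0,25],[0,0,25],[0,0,0],[0,0,0]], "rotation": [[0,0,0],[0,0,0],[0,0,0],[0,0,0],[0,0,0],[0,0,0]], "hand": [100,100,100,100,100,100]}}

```text
time_s: 3.65
tcp_pos: [0.5468, -0.4095, 0.1005]
ee_rot: [-2.219, -2.218, 0.001]
wrist_force: [-0.6, -0.6, 0.1]
finger_gap: 0.0854
```

Run:
```python
from h import *
im=get_image("scene"); p=im["pixels"][110:230,80:240]
cv2.imwrite("pics/a1.png",cv2.resize(p,None,fx=4,fy=4,interpolation=cv2.INTER_CUBIC)); print(sense()["tcp_pos"],sense()["ee_rot"], sense()["joints"])
```

```text
[ 0.54820852 -0.41047441  0.10272818] [-2.22163175e+00 -2.22101378e+00  1.35758723e-04] [-6.42674512e-01  6.65064680e-01  4.07304456e-01  1.31321454e+00
 -6.16544921e-05  9.28400019e-01]
```

View pics/a1.png

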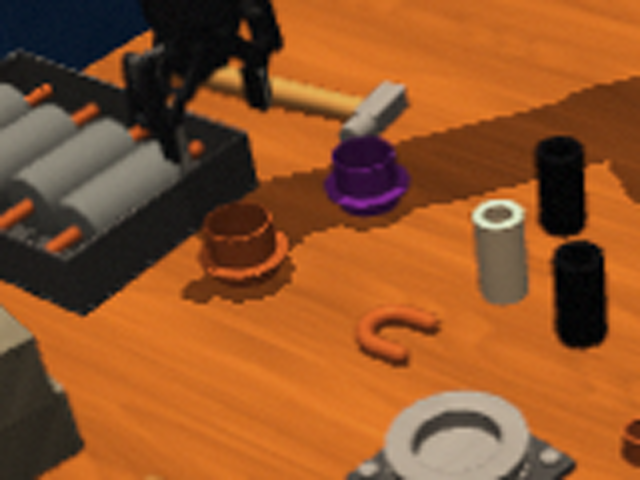

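The gripper stands open over the copper shell (crop (240,240)), clear of the crate. Going down to grip.

Call:
{"method": "play_rows", "body": {"xyz": [[0,0,20],[0,0,20],[0,0,20],[0,0,11],[0,0,0],[0,0,0],[0,0,0],[0,0,0],[0,0,0],[0,0,0],[0,0,0],[0,0,0]], "rotation": [[0,0,0],[0,0,0],[0,0,0],[0,0,0],[0,0,0],[0,0,0],[0,0,0],[0,0,0],[0,0,0],[0,0,0],[0,0,0],[0,0,0]], "hand": [100,100,100,100,100,100,40,40,40,40,40,40]}}

```text
time_s: 4.7
tcp_pos: [0.5485, -0.4103, 0.0314]
ee_rot: [2.221, 2.221, 0.0]
wrist_force: [0.5, 0.5, -0.1]
finger_gap: 0.0339
```

Run:
```python
from h import *
s=sense(); print(s["tcp_pos"],s["finger_gap"],s["wrist_force"])
for c in("top","scene"):
    im=get_image(c); b=fit("lower_shell",c,(.548,-.41),0,False,im); print(c,b)
```

```text
[ 0.54854979 -0.41032998  0.03141879] 0.03394434859345042 [ 0.51297767  0.48474224 -0.08426927]
top (array([ 0.55014806, -0.40784451, -0.00611847]), np.float64(0.23985876170142884), 0.79)
scene (array([ 0.54716838, -0.40838035,  0.00721582]), np.float64(0.21100177447975477), 0.57)
```

Run:
```python
from h import *
o=[]
for c,(x,y) in(("scene",(140,160)),("top",(415,180))):
    p=get_image(c)["pixels"][y-50:y+50,x-50:x+50]
    o.append(cv2.resize(p,None,fx=4,fy=4,interpolation=cv2.INTER_CUBIC))
cv2.imwrite("pics/a2.png",np.hstack(o))
```

```text
(no output)
```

View pics/a2.png

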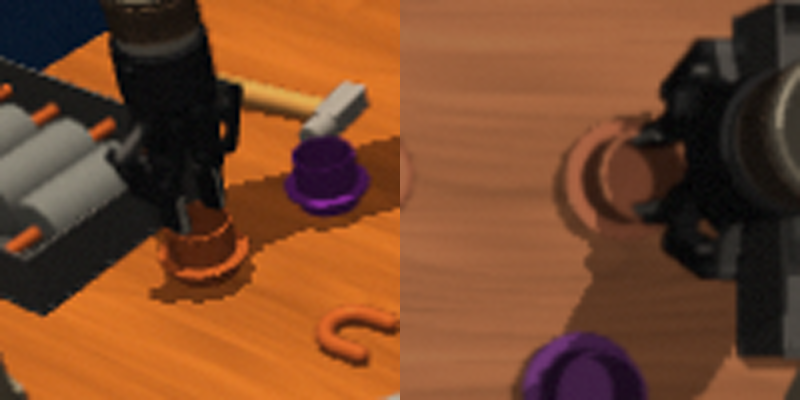

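Run:
```python
from h import *
for c in("scene","top"):
    im=get_image(c)
    for z in(.03,.045,.06): print(c,z,proj(im,[[.5315,-.41,z],[.5655,-.41,z]]).round(1).tolist())
    cx,cy=(90,110) if c=="scene" else (365,130)
    p=cv2.resize(im["pixels"][cy:cy+100,cx:cx+100],None,fx=8,fy=8,interpolation=cv2.INTER_CUBIC)
    def dr(P,col):
        u=((proj(im,P)-[cx,cy]+.5)*8).round().astype(np.int32)
        cv2.polylines(p,[u],True,col,1)
    for r,z in((12,0),(38,.03),(28,.06)):
        dr(cyl(r,0,0)[:36]+[.548,-.410,z],(0,255,0))
    dr(np.array([[.5315,-.41,.035],[.5315,-.41,.1],[.5655,-.41,.1],[.5655,-.41,.035]]),(255,255,0))
    cv2.imwrite(f"pics/b_{c}.png",p[150:650,200:700])
a=[cv2.imread(f"pics/b_{c}.png") for c in("scene","top")]
cv2.imwrite("pics/a3.png",cv2.resize(np.hstack(a),(800,400)))
```

```text
scene 0.03 [[143.2, 169.6], [136.3, 174.8]]
scene 0.045 [[142.4, 166.0], [135.5, 171.3]]
scene 0.06 [[141.6, 162.4], [134.7, 167.6]]
top 0.03 [[421.1, 181.8], [420.9, 168.1]]
top 0.045 [[423.6, 181.3], [423.5, 167.4]]
top 0.06 [[426.2, 180.8], [426.0, 166.7]]
```

View pics/a3.png

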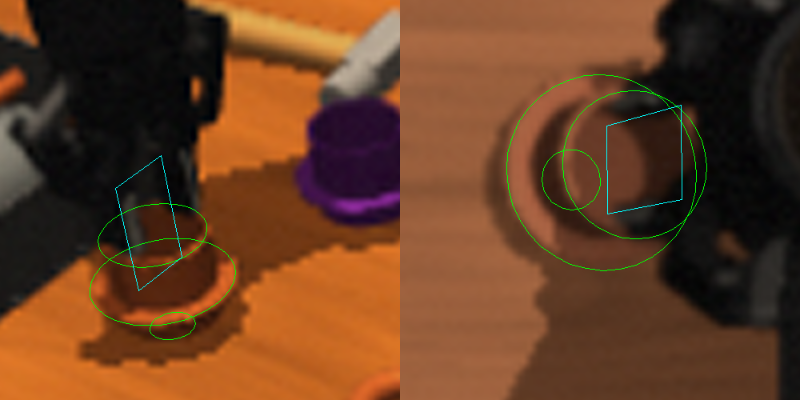

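Run:
```python
from h import *
im=get_image("scene")
def yplane(uv,y):
    a=ray(im,[uv],0)[0]; b=ray(im,[uv],.2)[0]; t=(y-a[1])/(b[1]-a[1]); return (a+t*(b-a)).round(3)
for uv in((125,150),(145.5,136),(135,167),(142,160)): print(uv,yplane(uv,-.41))
z0=cv2.imread("pics/scene0.png"); u=proj(im,[[.2214,-.4483,.2021]])[0]; print(u)
w=cv2.resize(z0[20:100,140:240],None,fx=6,fy=6,interpolation=cv2.INTER_CUBIC)
# tips band at start: jaw along (.443,-.896)
d=np.array([.443,-.896,0]);
for g in(-.0427,.0427):
    q=[np.array([.2214,-.4483,z])+g*d for z in(.2021,.2151,.2411)]
    cv2.polylines(w,[((proj(im,q)-[140,20]+.5)*6).round().astype(np.int32)],False,(0,255,0),1)
p=cv2.resize(im["pixels"][130:200,95:195],None,fx=6,fy=6,interpolation=cv2.INTER_CUBIC)
p=cv2.convertScaleAbs(p,alpha=2,beta=20)
cv2.imwrite("pics/a4.png",cv2.resize(np.vstack([cv2.convertScaleAbs(w,alpha=2,beta=20),p]),(400,600)))
```

```text
(125, 150) [ 0.588 -0.41   0.143]
(145.5, 136) [ 0.492 -0.41   0.142]
(135, 167) [ 0.564 -0.41   0.061]
(142, 160) [ 0.528 -0.41   0.067]
[184.33261304  85.29924595]
```

View pics/a4.png

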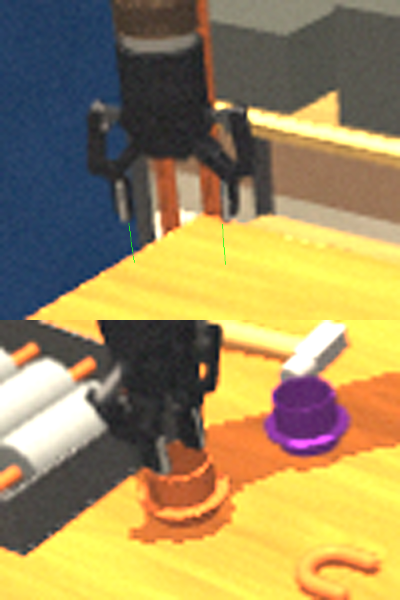

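The overlays show the fingertips about 40 mm above the reported TCP when open, and about 30 mm above at this gap. So the reported TCP lies well below the real tips, and the jaws closed just over the rim without touching anything. I'll open and go down a further 27 mm.

Call:
{"method": "play_rows", "body": {"xyz": [[0,0,0],[0,0,0],[0,0,0],[0,0,0],[0,0,9],[0,0,9],[0,0,9],[0,0,0]], "rotation": [[0,0,0],[0,0,0],[0,0,0],[0,0,0],[0,0,0],[0,0,0],[0,0,0],[0,0,0]], "hand": [100,100,100,100,100,100,100,100]}}

```text
time_s: 5.82
tcp_pos: [0.5464, -0.4088, 0.0005]
ee_rot: [-2.217, -2.217, 0.001]
wrist_force: [-0.8, -0.8, -0.2]
finger_gap: 0.0852
```

Run:
```python
from h import *
o=[]
for c,(x,y) in(("scene",(140,160)),("top",(425,172))):
    im=get_image(c); p=cv2.convertScaleAbs(im["pixels"][y-35:y+35,x-35:x+35],alpha=2,beta=15)
    o.append(cv2.resize(p,(400,400),interpolation=cv2.INTER_CUBIC))
cv2.imwrite("pics/a5.png",np.hstack(o)); s=sense(); print(s["tcp_pos"],s["wrist_force"],s["finger_gap"])
```

```text
[ 0.54754457 -0.40959859  0.00259541] [-0.73978579  0.08471603 -0.0739092 ] 0.08545002903974373
```

View pics/a5.png

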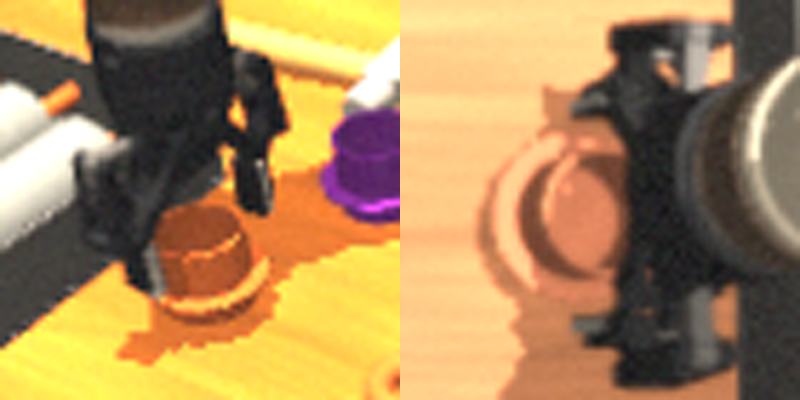

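The fingers now straddle the shell above the bead. Closing.

Call:
{"method": "play_rows", "body": {"xyz": [[0,0,0],[0,0,0],[0,0,0],[0,0,0],[0,0,0],[0,0,0]], "rotation": [[0,0,0],[0,0,0],[0,0,0],[0,0,0],[0,0,0],[0,0,0]], "hand": [0,0,0,0,0,0]}}

```text
time_s: 6.42
tcp_pos: [0.5492, -0.4109, 0.0052]
ee_rot: [2.22, 2.22, 0.001]
wrist_force: [-0.5, -0.7, 3.9]
finger_gap: 0.0549
```

Call:
{"method": "play_rows", "body": {"xyz": [[0,0,-4],[0,0,-10],[0,0,-20],[0,0,-30],[0,0,-30],[0,0,-6],[0,0,0],[0,0,0],[0,0,0]], "rotation": [[0,0,0],[0,0,0],[0,0,0],[0,0,0],[0,0,0],[0,0,0],[0,0,0],[0,0,0],[0,0,0]], "hand": [0,0,0,0,0,0,0,0,0]}}

```text
time_s: 7.17
tcp_pos: [0.5471, -0.4093, 0.1018]
ee_rot: [-2.219, -2.218, 0.001]
wrist_force: [0.3, 0.4, -2.5]
finger_gap: 0.0546
```

Run:
```python
from h import *
s=sense(); print(s["tcp_pos"],s["wrist_force"],s["finger_gap"])
for c in("scene","top"):
    im=get_image(c)
    b=fit("lower_shell",c,(.548,-.41),.10,False,im); print(c,b)
    for r in pinpoint("lower_shell",c): print(round(r["score"],2),world(im,r["position"]).round(3))
```

```text
[ 0.54713297 -0.40931655  0.10182375] [ 0.28262242  0.3667356  -2.51050465] 0.05459878289576357
scene (array([ 0.54705468, -0.40416977, -0.00995942]), np.float64(0.24944452673677975), 0.82)
0.83 [ 0.416 -0.383  0.002]
0.57 [ 0.542 -0.407  0.098]
top (array([ 0.54749387, -0.40594793, -0.0069962 ]), np.float64(0.22623749341758825), 0.88)
0.66 [ 0.417 -0.38   0.002]
0.6 [ 0.549 -0.408  0.095]
```

Call:
{"method": "play_rows", "body": {"xyz": [[10,2,-10],[20,4,0],[30,5,0],[36,6,0],[36,6,0],[36,6,0],[36,6,0],[36,6,0],[36,6,0],[36,6,0],[36,6,0],[36,6,0]], "rotation": [[0,0,0],[0,0,0],[0,0,0],[0,0,0],[0,0,0],[0,0,0],[0,0,0],[0,0,0],[0,0,0],[0,0,0],[0,0,0],[0,0,0]], "hand": [0,0,0,0,0,0,0,0,0,0,0,0]}}

```text
time_s: 8.47
tcp_pos: [0.6135, -0.0237, 0.1153]
ee_rot: [2.22, 2.221, 0.002]
wrist_force: [0.2, -0.3, -2.1]
finger_gap: 0.0546
```

Call:
{"method": "play_rows", "body": {"xyz": [[36,7,0],[36,6,0],[30,6,0],[20,4,0],[5,2,0],[0,0,0],[0,0,0],[0,0,0]], "rotation": [[0,0,0],[0,0,0],[0,0,0],[0,0,0],[0,0,0],[0,0,0],[0,0,0],[0,0,0]], "hand": [0,0,0,0,0,0,0,0]}}

```text
time_s: 9.13
tcp_pos: [0.6381, 0.0996, 0.1144]
ee_rot: [2.223, 2.22, -0.001]
wrist_force: [-1.3, -0.7, -1.9]
finger_gap: 0.0548
```

Run:
```python
from h import *
s=sense(); t=s["tcp_pos"]; print(t,s["ee_rot"],s["finger_gap"])
o=[]
for c in("scene","top"):
    im=get_image(c)
    for r in pinpoint("lower_shell",c): print(round(r["score"],2),world(im,r["position"]).round(3))
    u=proj(im,[[.6375,.1023,.06]])[0].astype(int); x,y=u
    p=cv2.resize(im["pixels"][y-50:y+50,x-50:x+50],(400,400),interpolation=cv2.INTER_CUBIC)
    def dr(r,q,z,col): cv2.polylines(p,[((proj(im,cyl(r,0,0)[:36]+[q[0],q[1],z])-[x-50,y-50]+.5)*4).round().astype(np.int32)],True,col,1)
    dr(41,(.6375,.1023),.04,(0,255,0)); dr(20,(.6375,.1023),.04,(0,255,0))
    for r,z in((12,0),(38,.03),(38,.026),(28,.06)): dr(r,(t[0],t[1]),t[2]-.004+z,(255,255,0))
    o.append(cv2.convertScaleAbs(p,alpha=1.5,beta=10))
cv2.imwrite("pics/a6.png",np.hstack(o))
```

```text
[0.6381484  0.09964872 0.11442125] [ 2.22258400e+00  2.21992926e+00 -6.66803207e-04] 0.05476702432992684
0.89 [ 0.414 -0.385  0.   ]
0.62 [0.633 0.105 0.108]
0.84 [ 0.418 -0.378  0.003]
0.65 [0.641 0.1   0.106]
```

View pics/a6.png

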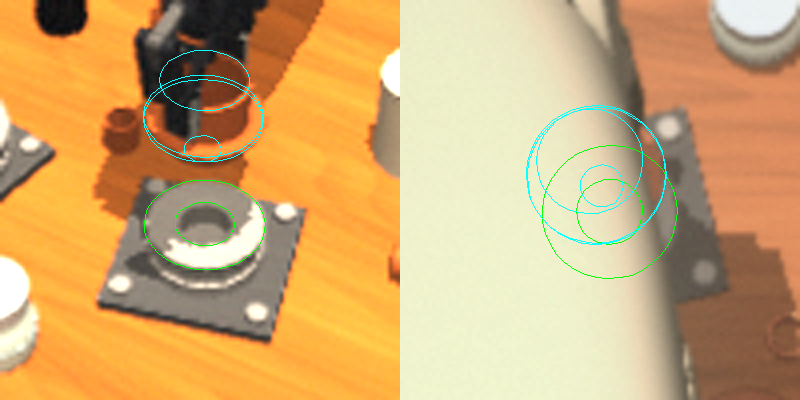

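The nest overlay sits on the bore at about (204,222). The carried shell shows above it, at most a couple of mm off. Lowering.

Call:
{"method": "play_rows", "body": {"xyz": [[1.5,-1,12],[0,0,20],[0,0,20],[0,0,10],[0,0,0],[0,0,4],[0,0,4],[0,0,3],[0,0,0]], "rotation": [[0,0,0],[0,0,0],[0,0,0],[0,0,0],[0,0,0],[0,0,0],[0,0,0],[0,0,0],[0,0,0]], "hand": [0,0,0,0,0,0,0,0,0]}}

```text
time_s: 10.08
tcp_pos: [0.6376, 0.1022, 0.0413]
ee_rot: [2.221, 2.221, 0.001]
wrist_force: [-0.4, 0.6, -1.5]
finger_gap: 0.0548
```

Call:
{"method": "play_rows", "body": {"xyz": [[0,0,2],[0,0,2],[0,0,2],[0,0,1],[0,0,1],[0,0,0],[0,0,0]], "rotation": [[0,0,0],[0,0,0],[0,0,0],[0,0,0],[0,0,0],[0,0,0],[0,0,0]], "hand": [0,0,0,0,0,0,0]}}

```text
time_s: 10.67
tcp_pos: [0.6378, 0.1024, 0.0353]
ee_rot: [2.221, 2.221, 0.003]
wrist_force: [-3.1, -0.1, 7.4]
finger_gap: 0.0549
```

Call:
{"method": "play_rows", "body": {"xyz": [[0,0,-1],[0,0,0],[0,0,0],[0,0,0],[0,0,0],[0,0,-10],[0,0,-30],[0,0,-40],[0,0,-40],[0,0,-20],[0,0,0]], "rotation": [[0,0,0],[0,0,0],[0,0,0],[0,0,0],[0,0,0],[0,0,0],[0,0,0],[0,0,0],[0,0,0],[0,0,0],[0,0,0]], "hand": [100,100,100,100,100,100,100,100,100,100,100]}}

```text
time_s: 11.58
tcp_pos: [0.6412, 0.1028, 0.1823]
ee_rot: [2.216, 2.216, 0.017]
wrist_force: [-0.2, -0.2, 0.9]
finger_gap: 0.0851
```

Call:
{"method": "play_rows", "body": {"xyz": [[10,-4,0],[24,-10,0],[30,-12,0],[34,-14,0],[34,-14,0],[34,-14,0],[34,-14,0],[34,-14,0],[30,-12,0],[16,-7,0],[8,-2,0],[0,0,0]], "rotation": [[0,0,0],[0,0,0],[0,0,0],[0,0,0],[0,0,0],[0,0,0],[0,0,0],[0,0,0],[0,0,0],[0,0,0],[0,0,0],[0,0,0]], "hand": [70,70,70,70,70,70,70,70,70,70,70,70]}}

```text
time_s: 12.58
tcp_pos: [0.5183, 0.3919, 0.1723]
ee_rot: [-2.217, -2.225, 0.005]
wrist_force: [0.1, 0.7, -0.8]
finger_gap: 0.0597
```

Run:
```python
from h import *
s=sense(); print(s["tcp_pos"],s["ee_rot"],s["finger_gap"])
o=[]
for c in("scene","top"):
    im=get_image(c)
    print(c,fit("lower_shell",c,(.638,.103),.03,False,im))
    print(c,fit("strainer",c,(.520,.3905),0,False,im))
    x,y=proj(im,[[.6375,.1023,.06]])[0].astype(int)
    p=cv2.resize(im["pixels"][y-40:y+40,x-40:x+40],(400,400),interpolation=cv2.INTER_CUBIC)
    o.append(p)
cv2.imwrite("pics/a7.png",np.hstack(o))
```

```text
[0.51831964 0.39190674 0.1722787 ] [-2.2169366  -2.22493379  0.00474324] 0.059684786462992405
scene (array([0.63564383, 0.1032611 , 0.00392725]), np.float64(0.0944337030629897), 0.85)
scene (array([0.5176512 , 0.39181051, 0.01097539]), np.float64(0.08226888936999355), 0.73)
top (array([0.63794438, 0.10283957, 0.01008488]), np.float64(0.04354728963483778), 0.58)
top (array([0.52126106, 0.39070514, 0.00791018]), np.float64(0.08864936207655083), 0.57)
```

View pics/a7.png

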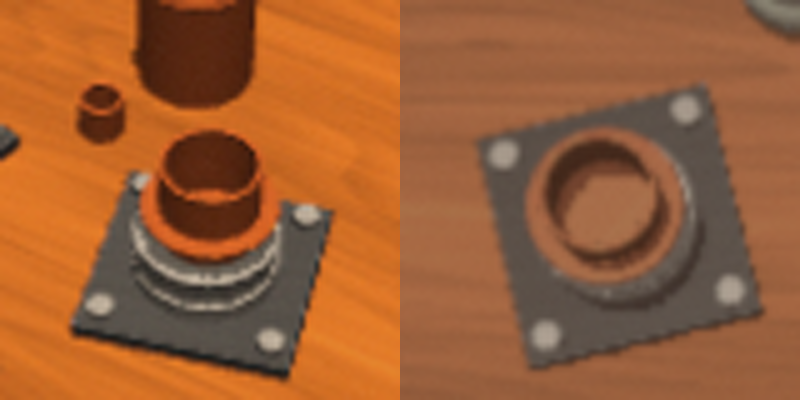

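The shell sits upright in the narrow nest, and both cameras fit it at z = 30 mm near (0.637, 0.103). Now the strainer.

Call:
{"method": "play_rows", "body": {"xyz": [[-1,1,20],[0,0,30],[0,0,30],[0,0,30],[0,0,20],[0,0,15],[0,0,0],[0,0,0],[0,0,0]], "rotation": [[0,0,0],[0,0,0],[0,0,0],[0,0,0],[0,0,0],[0,0,0],[0,0,0],[0,0,0],[0,0,0]], "hand": [70,70,70,70,70,70,70,70,70]}}

```text
time_s: 13.63
tcp_pos: [0.5226, 0.3892, 0.0305]
ee_rot: [2.222, 2.22, 0.003]
wrist_force: [0.1, 1.4, 0.6]
finger_gap: 0.0596
```

Call:
{"method": "play_rows", "body": {"xyz": [[0,0,0],[0,0,0],[0,0,0],[0,0,0],[0,0,0],[0,0,0],[0,0,0]], "rotation": [[0,0,0],[0,0,0],[0,0,0],[0,0,0],[0,0,0],[0,0,0],[0,0,0]], "hand": [0,0,0,0,0,0,0]}}

```text
time_s: 14.22
tcp_pos: [0.5216, 0.3897, 0.0303]
ee_rot: [-2.221, -2.222, -0.002]
wrist_force: [-1.3, -0.3, 5.7]
finger_gap: 0.0142
```

Call:
{"method": "play_rows", "body": {"xyz": [[0,0,-4],[0,0,-16],[0,0,-30],[0,0,-30],[0,0,-30],[0,0,-10],[0,0,0],[0,0,0]], "rotation": [[0,0,0],[0,0,0],[0,0,0],[0,0,0],[0,0,0],[0,0,0],[0,0,0],[0,0,0]], "hand": [0,0,0,0,0,0,0,0]}}

```text
time_s: 14.88
tcp_pos: [0.5213, 0.3892, 0.1485]
ee_rot: [2.221, 2.221, -0.0]
wrist_force: [0.5, -0.1, -1.5]
finger_gap: 0.0138
```

Call:
{"method": "play_rows", "body": {"xyz": [[-10,4,0],[-24,10,0],[-32,13,0],[-34,14,0],[-34,14,0],[-34,14,0],[-34,14,0],[-32,13,0],[-28,11,0],[-16,6,0],[-8,3,0],[0,0,0]], "rotation": [[0,0,0],[0,0,0],[0,0,0],[0,0,0],[0,0,0],[0,0,0],[0,0,0],[0,0,0],[0,0,0],[0,0,0],[0,0,0],[0,0,0]], "hand": [0,0,0,0,0,0,0,0,0,0,0,0]}}

```text
time_s: 15.88
tcp_pos: [0.6367, 0.1003, 0.1466]
ee_rot: [-2.224, -2.216, 0.006]
wrist_force: [-0.2, 0.9, -1.0]
finger_gap: 0.0139
```

Call:
{"method": "play_rows", "body": {"xyz": [[0,0,0],[0,0,0],[0,0,0]], "rotation": [[0,0,0],[0,0,0],[0,0,0]], "hand": [0,0,0]}}

```text
time_s: 16.13
tcp_pos: [0.6367, 0.1048, 0.1487]
ee_rot: [-2.218, -2.223, 0.001]
wrist_force: [0.2, -0.5, -0.4]
finger_gap: 0.0141
```

Run:
```python
from h import *
s=sense(); t=s["tcp_pos"]; print(t,s["ee_rot"],s["finger_gap"])
im=get_image("scene"); x,y=proj(im,[[.637,.103,.11]])[0].astype(int)
p=cv2.resize(im["pixels"][y-50:y+50,x-50:x+50],(600,600),interpolation=cv2.INTER_CUBIC)
def dr(r,q,z,col): cv2.polylines(p,[((proj(im,cyl(r,0,0)[:36]+[q[0],q[1],z])-[x-50,y-50]+.5)*6).round().astype(np.int32)],True,col,1)
dr(28,(.6368,.103),.09,(0,255,0)); dr(25,(.6368,.103),.09,(0,255,0))
dr(21,t,t[2]-.0303,(255,255,0));dr(21,t,t[2]-.0263,(255,255,0))
cv2.imwrite("pics/a8.png",p)
for r in pinpoint("strainer","scene"): print(r["score"],world(im,r["position"]))
im=get_image("top")
for r in pinpoint("strainer","top"): print(r["score"],world(im,r["position"]))
```

```text
[0.63673311 0.10478879 0.14874221] [-2.21838276e+00 -2.22340529e+00  6.94386062e-04] 0.014122224387635643
0.68 [0.63251484 0.10383011 0.11590403]
0.31 [0.63256517 0.10592665 0.03083916]
```

View pics/a8.png

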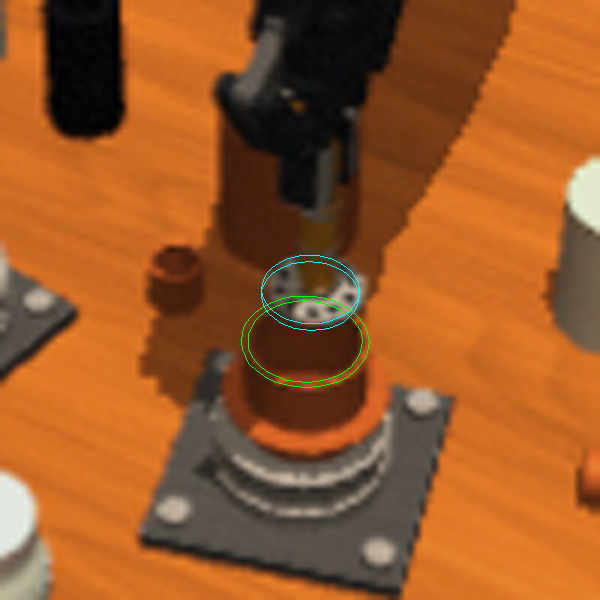

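The foot plate is centred over the shell mouth to about 2 mm. Lowering in stages.

Call:
{"method": "play_rows", "body": {"xyz": [[-2,-1,5],[0,0,10],[0,0,8],[0,0,6],[0,0,5],[0,0,5],[0,0,5],[0,0,5],[0,0,5],[0,0,5],[0,0,5],[0,0,0]], "rotation": [[0,0,0],[0,0,0],[0,0,0],[0,0,0],[0,0,0],[0,0,0],[0,0,0],[0,0,0],[0,0,0],[0,0,0],[0,0,0],[0,0,0]], "hand": [0,0,0,0,0,0,0,0,0,0,0,0]}}

```text
time_s: 17.33
tcp_pos: [0.6356, 0.1011, 0.0836]
ee_rot: [-2.22, -2.221, 0.003]
wrist_force: [-0.5, -0.1, -1.1]
finger_gap: 0.0139
```

Call:
{"method": "play_rows", "body": {"xyz": [[0,0,3],[0,0,2],[0,0,2],[0,0,1],[0,0,1],[0,0,0],[0,0,0]], "rotation": [[0,0,0],[0,0,0],[0,0,0],[0,0,0],[0,0,0],[0,0,0],[0,0,0]], "hand": [0,0,0,0,0,0,0]}}

```text
time_s: 17.92
tcp_pos: [0.6365, 0.1013, 0.0762]
ee_rot: [2.221, 2.221, 0.0]
wrist_force: [-0.2, 0.7, -0.3]
finger_gap: 0.0141
```

Call:
{"method": "play_rows", "body": {"xyz": [[0,0,1],[0,0,1],[0,0,1],[0,0,0],[0,0,0],[0,0,0]], "rotation": [[0,0,0],[0,0,0],[0,0,0],[0,0,0],[0,0,0],[0,0,0]], "hand": [0,0,0,0,0,0]}}

```text
time_s: 18.42
tcp_pos: [0.6367, 0.1013, 0.0743]
ee_rot: [2.221, 2.221, 0.002]
wrist_force: [-2.8, -0.3, 6.3]
finger_gap: 0.0142
```

Call:
{"method": "play_rows", "body": {"xyz": [[0,0,0],[0,0,0],[0,0,0],[0,0,0],[0,0,-10],[0,0,-25],[0,0,-35],[0,0,-30],[0,0,-15],[0,0,0]], "rotation": [[0,0,0],[0,0,0],[0,0,0],[0,0,0],[0,0,0],[0,0,0],[0,0,0],[0,0,0],[0,0,0],[0,0,0]], "hand": [75,75,75,75,75,75,75,75,75,75]}}

```text
time_s: 19.25
tcp_pos: [0.6393, 0.1017, 0.1944]
ee_rot: [2.217, 2.217, 0.013]
wrist_force: [0.0, 0.0, -0.4]
finger_gap: 0.0643
```

Call:
{"method": "play_rows", "body": {"xyz": [[-10,-6,0],[-24,-14,0],[-32,-19,0],[-34,-20,0],[-34,-20,0],[-34,-20,0],[-34,-20,0],[-34,-20,0],[-32,-19,0],[-24,-14,0],[-14,-8,0],[-5,-3,0]], "rotation": [[0,0,0],[0,0,0],[0,0,0],[0,0,0],[0,0,0],[0,0,0],[0,0,0],[0,0,0],[0,0,0],[0,0,0],[0,0,0],[0,0,0]], "hand": [75,75,75,75,75,75,75,75,75,75,75,75]}}

```text
time_s: 20.25
tcp_pos: [0.4515, -0.2117, 0.1875]
ee_rot: [-2.225, -2.216, 0.002]
wrist_force: [-0.5, 0.9, -0.3]
finger_gap: 0.0641
```

Call:
{"method": "play_rows", "body": {"xyz": [[0,0,0],[0,0,0],[0,0,0]], "rotation": [[0,0,0],[0,0,0],[0,0,0]], "hand": [75,75,75]}}

```text
time_s: 20.5
tcp_pos: [0.4539, -0.2088, 0.1878]
ee_rot: [-2.219, -2.223, -0.0]
wrist_force: [0.7, 0.2, 0.6]
finger_gap: 0.0646
```

Run:
```python
from h import *
s=sense(); print(s["tcp_pos"],s["ee_rot"],s["finger_gap"])
o=[]
M["strainer"]=[cyl(8,46,84),cyl(8,84,92,4)]
for c in("scene","top"):
    im=get_image(c)
    print(c,fit("strainer",c,(.637,.102),.044,False,im))
    print(c,fit("core",c,(.453,-.2105),0,False,im))
    x,y=proj(im,[[.6375,.1023,.08]])[0].astype(int)
    p=cv2.resize(im["pixels"][y-40:y+40,x-40:x+40],(400,400),interpolation=cv2.INTER_CUBIC)
    for zz,r in((.136,4),(.09,8)): cv2.polylines(p,[((proj(im,cyl(r,0,0)[:36]+[.6368,.102,zz])-[x-40,y-40]+.5)*5).round().astype(np.int32)],True,(0,255,0),1)
    o.append(p)
cv2.imwrite("pics/a9.png",np.hstack(o))
```

```text
[ 0.45391251 -0.20876236  0.18782094] [-2.21941542e+00 -2.22260283e+00 -4.72582564e-04] 0.06456630693159385
scene (array([ 0.64376299,  0.10718329, -0.02167357]), np.float64(0.28803131991051456), 0.57)
scene (array([ 0.45123309, -0.2114638 ,  0.00659801]), np.float64(0.11443162473992807), 0.63)
top (array([ 0.62841924,  0.09934242, -0.00102152]), np.float64(0.6738697753767415), 0.57)
top (array([ 0.4548143 , -0.20866544,  0.00374397]), np.float64(0.12657801716882677), 0.73)
```

View pics/a9.png

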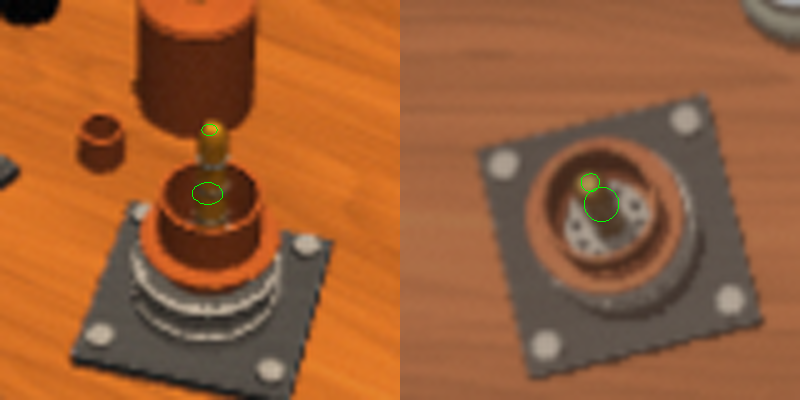

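The strainer stands upright with its foot flat, and the tip matches the overlay in both views. Now the core.

Call:
{"method": "play_rows", "body": {"xyz": [[-1,-1,15],[0,0,30],[0,0,30],[0,0,30],[0,0,30],[0,0,20],[0,0,13],[0,0,0],[0,0,0],[0,0,0]], "rotation": [[0,0,0],[0,0,0],[0,0,0],[0,0,0],[0,0,0],[0,0,0],[0,0,0],[0,0,0],[0,0,0],[0,0,0]], "hand": [75,75,75,75,75,75,75,75,75,75]}}

```text
time_s: 21.63
tcp_pos: [0.4534, -0.2111, 0.0211]
ee_rot: [2.22, 2.221, 0.001]
wrist_force: [-0.1, -0.5, 0.8]
finger_gap: 0.064
```

Call:
{"method": "play_rows", "body": {"xyz": [[0,0,0],[0,0,0],[0,0,0],[0,0,0],[0,0,0],[0,0,0]], "rotation": [[0,0,0],[0,0,0],[0,0,0],[0,0,0],[0,0,0],[0,0,0]], "hand": [30,30,30,30,30,30]}}

```text
time_s: 22.13
tcp_pos: [0.4539, -0.2114, 0.0218]
ee_rot: [2.219, 2.219, 0.002]
wrist_force: [-0.8, 1.0, 6.0]
finger_gap: 0.0401
```

Call:
{"method": "play_rows", "body": {"xyz": [[0,0,-3],[0,0,-12],[0,0,-25],[0,0,-30],[0,0,-30],[0,0,-30],[0,0,-25],[0,0,-10],[0,0,0],[0,0,0]], "rotation": [[0,0,0],[0,0,0],[0,0,0],[0,0,0],[0,0,0],[0,0,0],[0,0,0],[0,0,0],[0,0,0],[0,0,0]], "hand": [30,30,30,30,30,30,30,30,30,30]}}

```text
time_s: 22.97
tcp_pos: [0.4522, -0.2107, 0.1845]
ee_rot: [-2.221, -2.221, 0.0]
wrist_force: [0.2, 0.7, -1.2]
finger_gap: 0.0407
```

Call:
{"method": "play_rows", "body": {"xyz": [[10,6,0],[24,14,0],[32,19,0],[34,20,0],[34,20,0],[34,20,0],[34,20,0],[34,19,0],[32,19,0],[24,14,0],[14,8,0],[7,4,0]], "rotation": [[0,0,0],[0,0,0],[0,0,0],[0,0,0],[0,0,0],[0,0,0],[0,0,0],[0,0,0],[0,0,0],[0,0,0],[0,0,0],[0,0,0]], "hand": [30,30,30,30,30,30,30,30,30,30,30,30]}}

```text
time_s: 23.97
tcp_pos: [0.6348, 0.1058, 0.1814]
ee_rot: [-2.215, -2.223, 0.006]
wrist_force: [-0.0, 0.1, -0.5]
finger_gap: 0.0407
```

Call:
{"method": "play_rows", "body": {"xyz": [[0,0,0],[0,0,0],[0,0,0],[0,0,0]], "rotation": [[0,0,0],[0,0,0],[0,0,0],[0,0,0]], "hand": [30,30,30,30]}}

```text
time_s: 24.3
tcp_pos: [0.6348, 0.1008, 0.1851]
ee_rot: [-2.223, -2.219, 0.001]
wrist_force: [0.8, 0.4, -1.0]
finger_gap: 0.0405
```

Run:
```python
from h import *
s=sense(); t=s["tcp_pos"]; print(t,s["ee_rot"],s["finger_gap"],s["wrist_force"])
im=get_image("scene"); x,y=proj(im,[[.637,.103,.16]])[0].astype(int)
print(fit("core","scene",t[:2],t[2]-.0215,False,im))
p=cv2.resize(im["pixels"][y-50:y+50,x-50:x+50],(600,600),interpolation=cv2.INTER_CUBIC)
def dr(r,q,z,col): cv2.polylines(p,[((proj(im,cyl(r,0,0)[:36]+[q[0],q[1],z])-[x-50,y-50]+.5)*6).round().astype(np.int32)],True,col,1)
dr(4,(.6365,.1025),.136,(0,255,0)); dr(21,t,t[2]-.0215,(255,255,0));dr(12,t,t[2]-.0215,(255,255,0))
cv2.imwrite("pics/a10.png",p)
```

```text
[0.63482453 0.10083963 0.18509262] [-2.22327144e+00 -2.21929192e+00  1.11103079e-03] 0.04046531742623274 [ 0.80813907  0.40775979 -0.95935242]
(array([0.63396116, 0.10435433, 0.00593874]), np.float64(0.3628450106157113), 0.64)
```

View pics/a10.png

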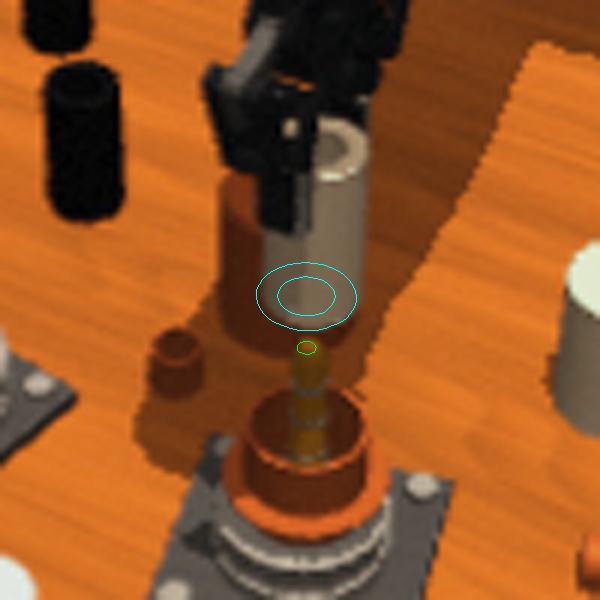

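The core hangs over the tube, bore centre within about 2 mm of the tip at (308,345). I'll correct and lower in stages.

Call:
{"method": "play_rows", "body": {"xyz": [[1,1.5,5],[0,0,8],[0,0,8],[0,0,5],[0,0,5],[0,0,5],[0,0,5],[0,0,0]], "rotation": [[0,0,0],[0,0,0],[0,0,0],[0,0,0],[0,0,0],[0,0,0],[0,0,0],[0,0,0]], "hand": [30,30,30,30,30,30,30,30]}}

```text
time_s: 25.07
tcp_pos: [0.6362, 0.1032, 0.1426]
ee_rot: [-2.22, -2.221, 0.003]
wrist_force: [-0.6, 0.9, -1.0]
finger_gap: 0.0405
```

Call:
{"method": "play_rows", "body": {"xyz": [[0,0,6],[0,0,6],[0,0,6],[0,0,4],[0,0,4],[0,0,4],[0,0,4],[0,0,4],[0,0,0]], "rotation": [[0,0,0],[0,0,0],[0,0,0],[0,0,0],[0,0,0],[0,0,0],[0,0,0],[0,0,0],[0,0,0]], "hand": [30,30,30,30,30,30,30,30,30]}}

```text
time_s: 25.82
tcp_pos: [0.6363, 0.1031, 0.105]
ee_rot: [-2.221, -2.221, 0.002]
wrist_force: [-0.2, -0.2, -0.9]
finger_gap: 0.0405
```

Core bottom is at about 84 mm, just inside the rim, with no contact force. Going on down to just above home.

Call:
{"method": "play_rows", "body": {"xyz": [[0,0,5],[0,0,5],[0,0,5],[0,0,5],[0,0,5],[0,0,4],[0,0,2],[0,0,0],[0,0,0]], "rotation": [[0,0,0],[0,0,0],[0,0,0],[0,0,0],[0,0,0],[0,0,0],[0,0,0],[0,0,0],[0,0,0]], "hand": [30,30,30,30,30,30,30,30,30]}}

```text
time_s: 26.57
tcp_pos: [0.6369, 0.1032, 0.075]
ee_rot: [-2.221, -2.221, 0.0]
wrist_force: [-0.2, -0.4, -0.3]
finger_gap: 0.0404
```

Call:
{"method": "play_rows", "body": {"xyz": [[0,0,1],[0,0,1],[0,0,0],[0,0,0]], "rotation": [[0,0,0],[0,0,0],[0,0,0],[0,0,0]], "hand": [30,30,30,30]}}

```text
time_s: 26.9
tcp_pos: [0.637, 0.1032, 0.0732]
ee_rot: [2.221, 2.221, 0.0]
wrist_force: [0.4, -0.6, -0.5]
finger_gap: 0.0406
```

Call:
{"method": "play_rows", "body": {"xyz": [[0,0,1],[0,0,0],[0,0,1],[0,0,0],[0,0,0],[0,0,0]], "rotation": [[0,0,0],[0,0,0],[0,0,0],[0,0,0],[0,0,0],[0,0,0]], "hand": [30,30,30,30,30,30]}}

```text
time_s: 27.4
tcp_pos: [0.6369, 0.1032, 0.0711]
ee_rot: [-2.221, -2.221, 0.0]
wrist_force: [-0.8, 0.8, -0.6]
finger_gap: 0.0405
```

Call:
{"method": "play_rows", "body": {"xyz": [[0,0,1],[0,0,0],[0,0,0.5],[0,0,0],[0,0,0],[0,0,0]], "rotation": [[0,0,0],[0,0,0],[0,0,0],[0,0,0],[0,0,0],[0,0,0]], "hand": [30,30,30,30,30,30]}}

```text
time_s: 27.9
tcp_pos: [0.6369, 0.1032, 0.0698]
ee_rot: [2.221, 2.221, 0.0]
wrist_force: [-1.8, 0.1, 0.4]
finger_gap: 0.0404
```

Call:
{"method": "play_rows", "body": {"xyz": [[0,0,0.6],[0,0,0],[0,0,0],[0,0,0]], "rotation": [[0,0,0],[0,0,0],[0,0,0],[0,0,0]], "hand": [30,30,30,30]}}

```text
time_s: 28.23
tcp_pos: [0.637, 0.1033, 0.0698]
ee_rot: [2.221, 2.221, 0.001]
wrist_force: [-2.9, -0.9, 5.2]
finger_gap: 0.0405
```

Call:
{"method": "play_rows", "body": {"xyz": [[0,0,0],[0,0,0],[0,0,0],[0,0,0],[0,0,-8],[0,0,-22],[0,0,-35],[0,0,-30],[0,0,-15],[0,0,-5],[0,0,0]], "rotation": [[0,0,0],[0,0,0],[0,0,0],[0,0,0],[0,0,0],[0,0,0],[0,0,0],[0,0,0],[0,0,0],[0,0,0],[0,0,0]], "hand": [75,75,75,75,75,75,75,75,75,75,75]}}

```text
time_s: 29.15
tcp_pos: [0.6381, 0.1034, 0.1862]
ee_rot: [2.22, 2.22, 0.005]
wrist_force: [-0.3, -0.2, -0.6]
finger_gap: 0.0642
```

Call:
{"method": "play_rows", "body": {"xyz": [[-8,-13,0],[-14,-23,0],[-18,-30,0],[-18,-30,0],[-16,-26,0],[-10,-16,0],[-4,-7,0],[0,0,0],[0,0,0],[0,0,0]], "rotation": [[0,0,0],[0,0,0],[0,0,0],[0,0,0],[0,0,0],[0,0,0],[0,0,0],[0,0,0],[0,0,0],[0,0,0]], "hand": [75,75,75,75,75,75,75,75,75,75]}}

```text
time_s: 29.98
tcp_pos: [0.4928, 0.0157, 0.1835]
ee_rot: [-2.221, -2.222, -0.0]
wrist_force: [-0.0, 0.1, -0.7]
finger_gap: 0.0645
```

Run:
```python
from h import *
s=sense(); print(s["tcp_pos"],s["ee_rot"],s["finger_gap"])
o=[]
M["core"]=[cyl(21,42,80)]
for c in("scene","top"):
    im=get_image(c)
    print(c,fit("core",c,(.637,.103),.048,False,im))
    print(c,fit("upper_shell",c,(.4915,.0148),0,False,im))
    x,y=proj(im,[[.6375,.1023,.08]])[0].astype(int); x=max(x,40)
    p=cv2.resize(im["pixels"][y-40:y+40,x-40:x+40],(400,400),interpolation=cv2.INTER_CUBIC)
    for zz,r in((.128,21),(.128,12),(.09,25)): cv2.polylines(p,[((proj(im,cyl(r,0,0)[:36]+[.6368,.103,zz])-[x-40,y-40]+.5)*5).round().astype(np.int32)],True,(0,255,0),1)
    o.append(p)
cv2.imwrite("pics/a11.png",np.hstack(o))
```

```text
[0.49283531 0.01569778 0.18348515] [-2.22069754e+00 -2.22189588e+00 -2.89313211e-04] 0.06447777083854699
scene (array([6.38401740e-01, 1.06036011e-01, 3.53327521e-04]), np.float64(0.15381811554583558), 0.68)
scene (array([0.4882476 , 0.01350764, 0.00889558]), np.float64(0.08979715870242344), 0.61)
top None
top None
```

View pics/a11.png

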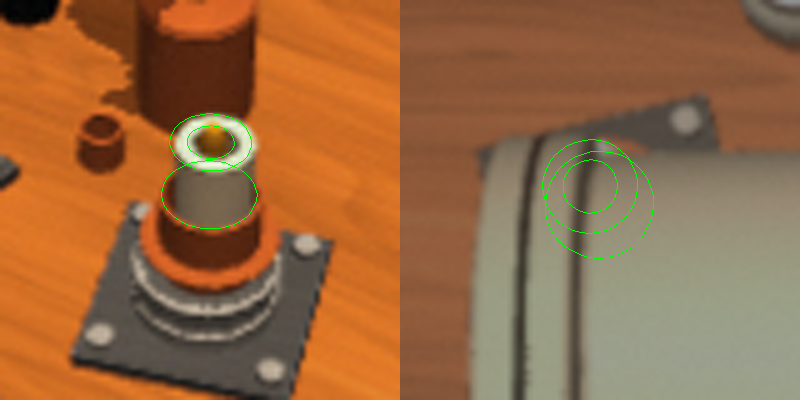

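The core is upright and its top is at the home height, with the tube tip showing inside. Now the upper shell by its stub.

Call:
{"method": "play_rows", "body": {"xyz": [[-1,-1,15],[0,0,25],[0,0,25],[0,0,20],[0,0,15],[0,0,9],[0,0,5],[0,0,0],[0,0,0]], "rotation": [[0,0,0],[0,0,0],[0,0,0],[0,0,0],[0,0,0],[0,0,0],[0,0,0],[0,0,0],[0,0,0]], "hand": [75,75,75,75,75,75,75,75,75]}}

```text
time_s: 31.03
tcp_pos: [0.4915, 0.0143, 0.0705]
ee_rot: [2.221, 2.221, 0.001]
wrist_force: [0.5, -0.5, -0.1]
finger_gap: 0.064
```

Call:
{"method": "play_rows", "body": {"xyz": [[0,0,0],[0,0,0],[0,0,0],[0,0,0],[0,0,0],[0,0,0],[0,0,0]], "rotation": [[0,0,0],[0,0,0],[0,0,0],[0,0,0],[0,0,0],[0,0,0],[0,0,0]], "hand": [0,0,0,0,0,0,0]}}

```text
time_s: 31.62
tcp_pos: [0.4919, 0.0142, 0.0708]
ee_rot: [2.22, 2.221, 0.002]
wrist_force: [0.5, -0.8, 4.2]
finger_gap: 0.0175
```

Call:
{"method": "play_rows", "body": {"xyz": [[0,0,-3],[0,0,-12],[0,0,-25],[0,0,-30],[0,0,-30],[0,0,-28],[0,0,-22],[0,0,-10],[0,0,0],[0,0,0]], "rotation": [[0,0,0],[0,0,0],[0,0,0],[0,0,0],[0,0,0],[0,0,0],[0,0,0],[0,0,0],[0,0,0],[0,0,0]], "hand": [0,0,0,0,0,0,0,0,0,0]}}

```text
time_s: 32.45
tcp_pos: [0.4903, 0.0142, 0.2289]
ee_rot: [-2.221, -2.221, 0.002]
wrist_force: [0.1, -0.7, -3.4]
finger_gap: 0.0169
```

Call:
{"method": "play_rows", "body": {"xyz": [[5,8,0],[10,16,0],[14,23,0],[16,26,0],[16,26,0],[14,23,0],[9,15,0],[4,7,0],[1,1,0],[0,0,0],[0,0,0],[0,0,0]], "rotation": [[0,0,0],[0,0,0],[0,0,0],[0,0,0],[0,0,0],[0,0,0],[0,0,0],[0,0,0],[0,0,0],[0,0,0],[0,0,0],[0,0,0]], "hand": [0,0,0,0,0,0,0,0,0,0,0,0]}}

```text
time_s: 33.45
tcp_pos: [0.6351, 0.1028, 0.2295]
ee_rot: [-2.221, -2.22, 0.002]
wrist_force: [-0.9, 0.8, -2.1]
finger_gap: 0.0173
```

Run:
```python
from h import *
s=sense(); t=s["tcp_pos"]; print(t,s["ee_rot"],s["finger_gap"],s["wrist_force"])
im=get_image("scene"); x,y=proj(im,[[.637,.103,.16]])[0].astype(int)
print(fit("upper_shell","scene",t[:2],t[2]-.0708,False,im))
p=cv2.resize(im["pixels"][y-50:y+50,x-50:x+50],(600,600),interpolation=cv2.INTER_CUBIC)
def dr(r,q,z,col): cv2.polylines(p,[((proj(im,cyl(r,0,0)[:36]+[q[0],q[1],z])-[x-50,y-50]+.5)*6).round().astype(np.int32)],True,col,1)
dr(28,(.637,.103),.09,(0,255,0)); dr(36,t,t[2]-.0708,(255,255,0));dr(36,t,t[2]+.0092,(255,255,0))
cv2.imwrite("pics/a12.png",p)
```

```text
[0.63512379 0.10283046 0.22945602] [-2.22126348e+00 -2.22043497e+00  2.00467477e-03] 0.01726032774967739 [-0.85972443  0.83671203 -2.07261337]
(array([0.6340929 , 0.10455486, 0.01398804]), np.float64(0.177994332024064), 0.92)
```

View pics/a12.png

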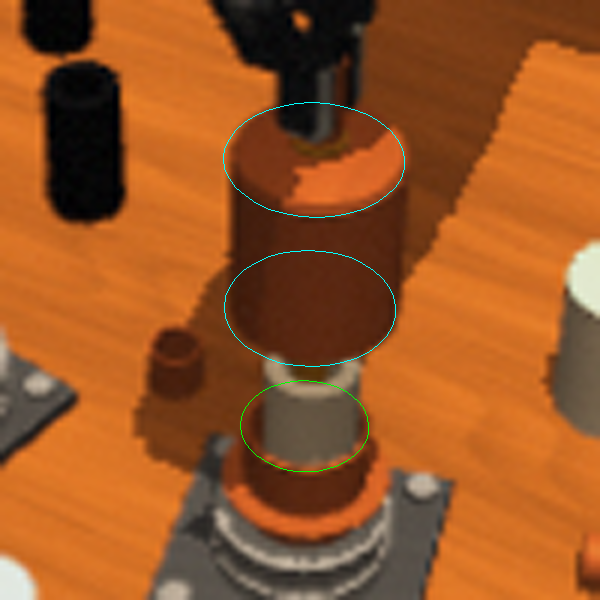

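The upper shell hangs upright over the core, within about 2 mm of the axis against 5 mm of clearance. Nudging x by 1.5 mm and lowering.

Call:
{"method": "play_rows", "body": {"xyz": [[0,1.5,6],[0,0,12],[0,0,12],[0,0,12],[0,0,10],[0,0,6],[0,0,5],[0,0,5],[0,0,5],[0,0,5],[0,0,0],[0,0,0]], "rotation": [[0,0,0],[0,0,0],[0,0,0],[0,0,0],[0,0,0],[0,0,0],[0,0,0],[0,0,0],[0,0,0],[0,0,0],[0,0,0],[0,0,0]], "hand": [0,0,0,0,0,0,0,0,0,0,0,0]}}

```text
time_s: 34.55
tcp_pos: [0.6373, 0.1032, 0.1518]
ee_rot: [-2.221, -2.221, 0.001]
wrist_force: [-0.5, -0.2, -1.9]
finger_gap: 0.0171
```

Past the shell rim with no contact, and about 20 mm to go.

Call:
{"method": "play_rows", "body": {"xyz": [[0,0,4],[0,0,4],[0,0,4],[0,0,3],[0,0,2],[0,0,1],[0,0,0],[0,0,0]], "rotation": [[0,0,0],[0,0,0],[0,0,0],[0,0,0],[0,0,0],[0,0,0],[0,0,0],[0,0,0]], "hand": [0,0,0,0,0,0,0,0]}}

```text
time_s: 35.22
tcp_pos: [0.6375, 0.1032, 0.134]
ee_rot: [2.221, 2.221, 0.0]
wrist_force: [-0.4, -0.9, -1.4]
finger_gap: 0.017
```

Call:
{"method": "play_rows", "body": {"xyz": [[0,0,1],[0,0,0],[0,0,1],[0,0,0],[0,0,0],[0,0,0]], "rotation": [[0,0,0],[0,0,0],[0,0,0],[0,0,0],[0,0,0],[0,0,0]], "hand": [0,0,0,0,0,0]}}

```text
time_s: 35.72
tcp_pos: [0.6374, 0.1032, 0.132]
ee_rot: [-2.221, -2.221, -0.0]
wrist_force: [-0.3, 0.6, -1.7]
finger_gap: 0.0169
```

Call:
{"method": "play_rows", "body": {"xyz": [[0,0,1],[0,0,0],[0,0,0.7],[0,0,0],[0,0,0],[0,0,0]], "rotation": [[0,0,0],[0,0,0],[0,0,0],[0,0,0],[0,0,0],[0,0,0]], "hand": [0,0,0,0,0,0]}}

```text
time_s: 36.22
tcp_pos: [0.6376, 0.1032, 0.1308]
ee_rot: [2.221, 2.221, 0.001]
wrist_force: [0.1, 0.6, 1.6]
finger_gap: 0.0175
```

Call:
{"method": "play_rows", "body": {"xyz": [[0,0,0.5],[0,0,0],[0,0,0],[0,0,0]], "rotation": [[0,0,0],[0,0,0],[0,0,0],[0,0,0]], "hand": [0,0,0,0]}}

```text
time_s: 36.55
tcp_pos: [0.6378, 0.1032, 0.1307]
ee_rot: [2.221, 2.221, 0.002]
wrist_force: [-1.3, -0.3, 5.3]
finger_gap: 0.0172
```

Call:
{"method": "play_rows", "body": {"xyz": [[0,0,0],[0,0,0],[0,0,0],[0,0,0],[0,0,-8],[0,0,-20],[0,0,-25],[0,0,-20],[0,0,-7],[0,0,0]], "rotation": [[0,0,0],[0,0,0],[0,0,0],[0,0,0],[0,0,0],[0,0,0],[0,0,0],[0,0,0],[0,0,0],[0,0,0]], "hand": [60,60,60,60,60,60,60,60,60,60]}}

```text
time_s: 37.38
tcp_pos: [0.6389, 0.1035, 0.2128]
ee_rot: [2.219, 2.219, 0.007]
wrist_force: [0.2, -0.2, 0.2]
finger_gap: 0.0511
```

Call:
{"method": "play_rows", "body": {"xyz": [[-8,-8,0],[-18,-14,0],[-26,-20,0],[-26,-20,0],[-26,-20,0],[-26,-20,0],[-26,-20,0],[-26,-16,0],[-18,-8,0],[-8,-4,0],[0,0,0],[0,0,0]], "rotation": [[0,0,0],[0,0,0],[0,0,0],[0,0,0],[0,0,0],[0,0,0],[0,0,0],[0,0,0],[0,0,0],[0,0,0],[0,0,0],[0,0,0]], "hand": [60,60,60,60,60,60,60,60,60,60,60,60]}}

```text
time_s: 38.38
tcp_pos: [0.4873, -0.1045, 0.2091]
ee_rot: [-2.221, -2.22, -0.0]
wrist_force: [-0.0, 0.1, -0.3]
finger_gap: 0.0512
```

Run:
```python
from h import *
s=sense(); print(s["time_s"],s["tcp_pos"],s["finger_gap"],s["wrist_force"])
o=[]
for c in("scene","top"):
    im=get_image(c)
    print(c,fit("upper_shell",c,(.637,.103),.06,False,im))
    x,y=proj(im,[[.6375,.1023,.11]])[0].astype(int)
    p=cv2.resize(im["pixels"][y-45:y+45,x-45:x+45],(400,400),interpolation=cv2.INTER_CUBIC)
    for zz,r in((.188,9.5),(.06,36)): cv2.polylines(p,[((proj(im,cyl(r,0,0)[:36]+[.6373,.103,zz])-[x-45,y-45]+.5)*400/90).round().astype(np.int32)],True,(0,255,0),1)
    o.append(p)
cv2.imwrite("pics/a13.png",np.hstack(o))
```

```text
38.3833 [ 0.48734989 -0.10449173  0.2090888 ] 0.05120282825050894 [-0.04882759  0.14139253 -0.33639997]
scene (array([0.6367799 , 0.10372512, 0.00770206]), np.float64(0.0703423136071083), 0.83)
top (array([0.63746513, 0.10366132, 0.0042491 ]), np.float64(0.07778568885724457), 0.63)
```

View pics/a13.png

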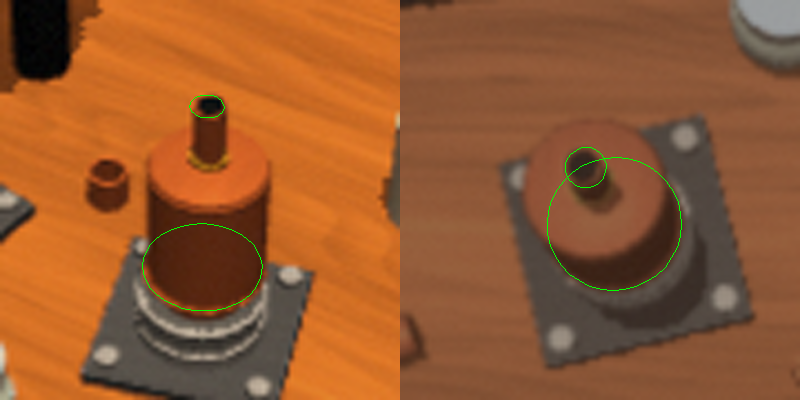

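The upper shell stands upright on the bead. Its stub top and rim match the home overlay at about (207,105) and (202,267) in the scene view, and the top view agrees. The arm is clear, so I'm handing in.

```bash
python3 -c "
from workcell import job_done; print(job_done())"
```

```text
the job is handed in; nothing more can be done
None
```

The filter drier is assembled dry in the narrow-bore nest, in the order you asked: lower shell, strainer, slim core, upper shell. I handed the job in at about 38 s of the 115 s allowed, and no verdict came back.

- **Seating:** Each part went down in small steps until I felt light contact of 5–7 N, within about 1 mm of its home height. I then released it. The core was set down, not dropped.
- **Last check:** Both cameras show the upper shell upright on the bead, at about (0.637, 0.104) and home height. That is within about 1.5 mm of the nest axis. The arm was clear, with the wrist force at about zero.
- **Not touched:** I did not move the fat spare core, the black and purple look-alikes or the wide nest.
- **What disagreed:** The real fingertips sit roughly 27–40 mm above the reported tool position. My first grip on the lower shell therefore closed over the rim without touching anything. I corrected for this on every later grip.
- **What I could not confirm:** The top camera was blocked by the arm when I checked the core, so the scene camera and contact height had to confirm it. The automatic fit on the seated strainer was also poor, so I judged it from the picture and its contact height.

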